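# Clamp the coil in the free bay

### The arm

A 7-joint arm with a two-finger parallel gripper is mounted at the origin on a cart in front of the work surface, level with it; the furniture and walls round the work are solid. World frame = base frame: x ahead of the robot, y to its left, z up, the work surface at z = 0. Lengths are in m, angles in degrees, forces in N, time in s.
With the tool pointing down it reaches from about 0.425 to 0.95 m from the base axis. Payload 16.7 kg.
Tool frame: the origin (TCP) lies on the centre line of the jaws, within the pads' length; the fingertips stand 17 mm ahead of it and the grasp point (between the pads) lies 2 mm behind it; z points along the fingers, y is the line along which they close (so a half turn about z gives the same grasp; the last joint's range is limited). The gripper opens to 94 mm and grips with 3 to 60 N. Pads are 16 mm wide; open, the fingers measure 119 mm over their backs; the gripper's body (75 mm by 177 mm) begins 78 mm behind the grasp point.
Start: joints at [-81.732, 24.414, 4.234, 92.017, -1.954, 63.644, -3.845], TCP at [0.195, 0.646, 0.222] pointing down, gripper open.
Joint ranges: [-163.25, 163.25], [-28.42, 122.38], [-70.27, 78.77], [12.13, 141.07], [-58.53, 238.53], [9.26, 117.41], [-156.51, 156.51]. Speed limits (degrees/s): [108.29, 108.29, 136.94, 136.94, 172.46, 172.46, 172.46].

### API

Orientations are given as [roll, pitch, yaw] about the fixed x, y, z axes, in that order (R = Rz(yaw) Ry(pitch) Rx(roll)).
In Python, from station import r gives the robot as it stands.
- The arm moves only by the tool send_rows, never from a script. Its argument "rows" is a list of rows, each an object with "slide": the shift along the tool's x, y, z in m, a list of three; "turn": the turn, a rotation vector about the tool's x, y, z in degrees, a list of three. In form: [{"slide": [dx, dy, dz], "turn": [rx, ry, rz]}, ...]. A call has 1 to 5 rows; each row is the pose to reach, as a shift and turn from the pose commanded when the call began, along the tool's axes at that moment; what a row does not reach only later rows make up. A row lasts 1/12 s, in which the tool goes at most 41.7 mm and 7.16 degrees, less where a joint would pass 70% of its speed; a pose out of reach is approached as far as the arm can. A call with a gripper value outside its range is refused whole. "fingers" is the finger opening in m, from 0 to 0.094, set as the call begins (left out, the last holds). The fingers move at their own pace and stop on an object; the grip force is fixed at half the most. Time passes only in rows, so rows that repeat a pose let the fingers close. It gives the time, the measured TCP pose, the force, the opening and the grip force at its end, in the units of the state.
- r.get_obs(): the state, without advancing time (a new reading comes with each control period).
- r.grab_frame(name): name is "scene" or "side" or "wrist"; returns a dict with "color" (400x640x3 uint8, red, green, blue), "range_z" (400x640 float32, m along the optical axis (not along the pixel's ray), 0 where there is no reading), "vfov" (degrees; the focal length in pixels is half the picture's height over the tangent of half this angle, whatever the lens; pixels are square), "cx", "cy" (the principal point, pixels), "k1" (the pictures are not rectified: a ray, as slopes to the right and down, at radius r is drawn at 1 + k1 r^2 times it, then the intrinsics apply), "origin" and "attitude" of the camera in the world. Camera axes: x right, y up, looking along -z (the intrinsics and any distortion apply to the point x, -y, -z); pixel columns grow to the right and rows downward; lengths in m; the calibration is good to about 2 mm. A picture is of the moment at which its call begins.
- r.hand_in(): hands the job in; it is judged then, once.
Trained networks look in the newest picture that a camera, given by its name, has taken for a name from the list of things; names that differ only in an ending like _2 or _b are one class to them, and where a whole thing is asked for, a point or a joint stands for the part that bears it (a point fixed in the world has none). Each returns a list of dicts, best first, with "conf" (0 to 1); they miss things now and then, are a little off and sometimes report something else, mostly with a low value. They report only what shows in the picture. A call takes as long as a camera call. They do not tell look-alikes from the thing itself.
- r.recognise(camera, name): "xyz" ([x, y, z] in m, in world coordinates, good to about 4 mm: the middle of the surface that is visible of it).
The state is a dict: "time_s": time; "qpos": joint angles; "joint_velocities": joint speeds; "effort": joint torques, N m; "eef_pos": TCP position; "orientation": TCP orientation; "contact_force": force on the tool from outside, world axes, zero at the start; "ft_torque": the same for the moment, N m; "grip_width": finger opening in m; "grasp_force": force on a finger pad.
Only numpy, scipy, OpenCV 4.12 (cv2) and the standard library are available. Lean on these libraries where they do the work, as an engineer would, in place of code of your own. Each camera call takes 0.05 s, during which the arm holds its last target. There are 200 camera calls.

### The job

Lay the copper coil flat in the empty bay of the two-bay clamp on the bench, then turn the clamp's handwheel so that its sliding jaw closes on the coil and holds it firmly, but without crushing it, against that bay's end stop. Move the jaw only by the handwheel, leave the steel mandrel in the other bay and the other things on the bench as they are, and let go of everything at the end.

Things in the scene. Friction and masses are not known exactly. Their poses are not given: they have to be found in the camera images.
- clamp: Two-bay clamp, fixed to the bench. Grey bed 90 (x) x 364 (y) mm, top 26 mm above the bench. Origin: on the bench under the bed's middle; x points across the bed away from the handwheel, y along it to the left, z up. The jaw parts the bed in a left (+y) and a right (-y) bay. On the -x side a gear housing 80 x 80 mm, 46 mm high, carries the handwheel; its axis is upright, at x = -105 mm, y = 0.
- bed_mid (a point): Middle of the bed's top face, 26 mm above the clamp's origin; axes as the clamp's. Each bay ends at an upright steel end stop on the bed (80 mm wide in x, 15 mm thick, 34 mm high). The stops are set anew from time to time: the inner face lies 130 to 150 mm from this point along y, differently in the two bays; it is not reported.
- jaw: The sliding jaw: upright steel plate with rubber linings, 80 (x) x 20 (y) mm, its top 36 mm above the bed; it slides along the clamp's y, up to 56 mm either way from the middle of the bed. Origin: middle of its underside on the bed; axes as the clamp's; its rubber faces lie at y = +10 and -10 mm.
- handwheel (a joint): Angle of the handwheel, rad (-4.7 to 4.7), positive counter-clockwise from above. A rack moves the jaw 12 mm a radian: counter-clockwise towards the clamp's +y, clockwise towards -y. It takes about 4 N at the crank handle and stays where it is left. The wheel is a disc of 116 mm diameter, top 60 mm above the bench.
- handle_grip (a point): Crank handle on the handwheel: upright black cylinder, 25 mm in diameter, from 61 to 103 mm above the bench, 45 mm from the wheel's axis; it spins freely on its own upright pin. This point is on its axis, 86 mm above the bench. At handwheel angle 0 it lies on the clamp's -x side of the wheel's axis.
- coil: The copper coil to be clamped: copper-coloured wound ring lying flat on the bench, about 90 mm outer diameter (88 mm across its flats), about 50 mm hole, 28 mm high, 0.15 kg. Origin: centre of its underside; z is the ring's axis.
- mandrel: Steel winding mandrel lying in one of the two bays (which one varies): flange 68 mm diameter, 12 mm thick, with a hub of 42 mm diameter on top, 42 mm high in all, 0.45 kg. Origin: centre of its underside.
- strip: Bystander: flat steel strip, 16 (x) x 150 (y) x 4 mm, lying on the bench. Origin: middle of its underside.
- kraft_box: Bystander: brown card box, 155 (x) x 64 (y) x 47 mm. Origin: middle of its underside.
Not all that is in view belongs to the job. There is more than one size of the coil; the one meant has the size given above.

How it is judged:
By the outcome, as a careful person would: the job done as asked, in the order asked, and still so for the second after the job is handed in, with the robot touching nothing.
It also fails if it takes over 67 s, if anything falls off the work surface, if the arm or the gripper's body presses on something with over 40 N, if the wrist force passes 120 N, or if a joint passes its speed limit or range.

## Working session

There is one attempt and no reset: what is moved stays moved. The work goes in short steps, Python scripts to look and compute and a tool call to move; the robot and the scene stay as the last step left them, time stands still between calls to the robot, and variables do not carry over. Pictures are saved under pics/ and viewed, at most 12 in all, crops included, and the job is handed in when it is done.

Besides the shell and the picture viewer there is one more tool, called after "Emit:" as a command line: name --argument value ..., lists and objects as JSON in quotes. send_rows: Moves the arm, as the interface text tells. Its arguments: {"type":"object","properties":{"rows":{"type":"array"},"fingers":{"type":"number"}},"required":["rows"]}

```bash
mkdir -p pics; cat > h.py <<'E'
import numpy as np, cv2
from station import r
from scipy.spatial.transform import Rotation as R
def att(a):
    a=np.array(a,float)
    if a.shape==(3,3): return a
    return R.from_euler('xyz',a,degrees=True).as_matrix() if a.size==3 else R.from_quat(a).as_matrix()
def cloud(f):
    h,w=f['range_z'].shape; F=h/2/np.tan(np.radians(f['vfov'])/2)
    K=np.array([[F,0,f['cx']],[0,F,f['cy']],[0,0,1]])
    u,v=np.meshgrid(np.arange(w),np.arange(h))
    p=np.stack([u,v],-1).reshape(-1,1,2).astype(float)
    n=cv2.undistortPoints(p,K,np.array([f['k1'],0,0,0.])).reshape(h,w,2)
    z=f['range_z']; P=np.stack([n[...,0]*z,-n[...,1]*z,-z],-1)
    P=P@att(f['attitude']).T+np.array(f['origin']); P[z<=0]=np.nan
    return P
def save(f,n,crop=None,s=1):
    c=f['color'][...,::-1]
    if crop: c=c[crop[1]:crop[3],crop[0]:crop[2]]
    cv2.imwrite('pics/'+n,cv2.resize(c,None,fx=s,fy=s,interpolation=cv2.INTER_CUBIC))
E
python3 - <<'E'
from h import *
o=r.get_obs(); print(o)
for c in ['scene','side','wrist']:
    f=r.grab_frame(c); np.savez('/tmp/%s.npz'%c,P=cloud(f),c=f['color']); save(f,c+'0.png')
    print(c,f['vfov'],f['cx'],f['cy'],f['k1'],f['origin'],f['attitude'])
    for n in ['clamp','bed_mid','jaw','handwheel','handle_grip','coil','mandrel','strip','kraft_box']:
        try: print(n,[(np.round(d['xyz'],3).tolist(),round(d['conf'],2)) for d in r.recognise(c,n)])
        except Exception as e: print(n,e)
E
```

```text
{'time_s': 0.0, 'qpos': array([-81.73306688,  24.4462126 ,   4.23317977,  92.05100494,
        -1.95651135,  63.6453824 ,  -3.84634742]), 'joint_velocities': array([-0.02876127,  0.02161008, -0.01736189,  0.00753849,  0.02459375,
       -0.0003218 ,  0.02171444]), 'effort': array([-6.26794845e-04, -9.35755491e+01,  3.66564095e+00, -4.54230666e+01,
       -4.89581272e-02,  1.94619253e-02,  1.22128845e-04]), 'eef_pos': array([0.1953776 , 0.64567221, 0.22182612]), 'orientation': array([-1.79929669e+02,  3.23517165e-03,  1.63160877e+02]), 'contact_force': array([-0.23051516,  0.28258628, -0.25468606]), 'ft_torque': array([ 0.03177162, -0.0179031 ,  0.02667821]), 'grasp_force': 0.0, 'grip_width': 0.09365604691718704}
scene 43.137316121566975 321.34225861434095 208.04293902718751 -0.1660999274635517 [-0.4268166  -0.41524976  0.98476747] [ 48.65556398   0.56839638 -63.18339454]
clamp [([0.512, -0.264, 0.027], 0.67)]
bed_mid [([0.511, -0.265, 0.026], 0.88)]
jaw [([0.558, -0.231, 0.064], 0.8), ([0.508, -0.268, 0.026], 0.48)]
handwheel [([0.457, -0.276, 0.061], 0.91), ([0.515, -0.261, 0.025], 
[... 357 characters left out ...]
  -166.06127808]
clamp [([0.504, -0.232, 0.026], 0.89)]
bed_mid [([0.504, -0.234, 0.027], 0.97)]
jaw [([0.565, -0.226, 0.052], 0.71)]
handwheel [([0.463, -0.272, 0.06], 0.88)]
handle_grip [([0.462, 0.092, 0.017], 0.43)]
coil [([0.533, 0.232, 0.03], 0.88), ([0.458, 0.094, 0.019], 0.61)]
mandrel [([0.531, -0.141, 0.047], 0.65)]
strip [([0.418, 0.377, 0.008], 0.84)]
kraft_box [([0.528, 0.399, 0.047], 0.95)]
wrist 62.43599490772236 321.93175656563284 196.90098355877552 -0.06814996813375816 [0.13094719 0.66559491 0.38465408] [-1.37611327e+01 -1.33442644e-02  7.31864684e+01]
clamp []
bed_mid []
jaw []
handwheel []
handle_grip []
coil []
mandrel []
strip [([0.414, 0.425, 0.006], 0.49)]
kraft_box []
```

View pics/scene0.png

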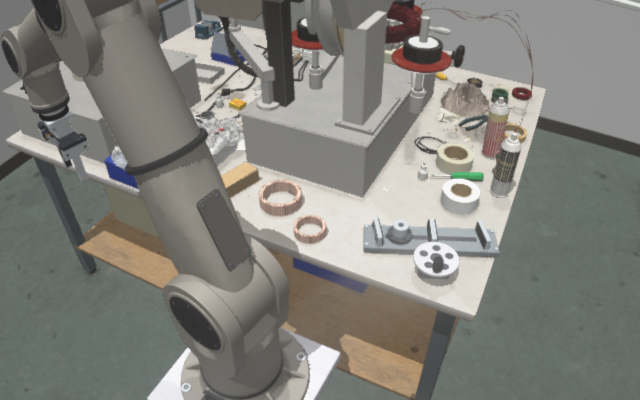

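View pics/side0.png

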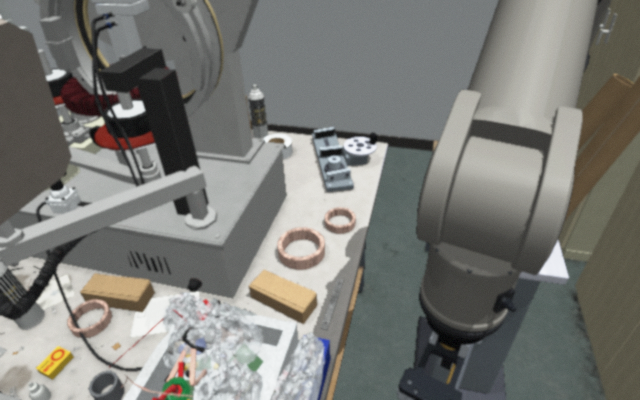

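The scene picture shows ring candidates: large at scene (280,198) / side (301,248), small at scene (310,229) / side (340,220), and a third at side (90,317). The clamp is at scene (430,240), with the mandrel in its left bay at (400,230), so the right bay is empty. Next I measure all three rings and the clamp.

```bash
python3 - <<'E'
from h import *
for cam,cands in [('scene',{'big':(.531,.218),'small':(.455,.079)}),('side',{'big':(.533,.23),'small':(.458,.09),'third':None})]:
    d=np.load('/tmp/%s.npz'%cam);P=d['P'];c=d['c'].astype(int)
    cop=(c[...,0]-c[...,2]>25)
    for n,xy in cands.items():
        if xy is None: xy=np.nanmedian(P[300:335,70:110][cop[300:335,70:110]],0)[:2]; print('third at',xy)
        z=P[...,2]; m=(np.hypot(P[...,0]-xy[0],P[...,1]-xy[1])<.09)&(z>.008)&(z<.06)&cop
        Q=P[m]; zt=np.percentile(Q[:,2],90); T=Q[Q[:,2]>zt-.006]
        (cx,cy),rr=cv2.minEnclosingCircle(T[:,:2].astype(np.float32))
        rad=np.hypot(T[:,0]-cx,T[:,1]-cy)
        print(cam,n,len(T),'ztop',zt.round(4),'c',round(cx,4),round(cy,4),'D',round(2*rr,4),'rad pct',np.percentile(rad,[2,50,98]).round(4))
# clamp
for cam in ['scene','side']:
    d=np.load('/tmp/%s.npz'%cam);P=d['P'];x,y,z=P[...,0],P[...,1],P[...,2]
    reg=(x>.35)&(x<.65)&(y>-.5)&(y<-.03)
    b=reg&(abs(z-.026)<.004); b=b.astype(np.uint8); n,l,s,_=cv2.connectedComponentsWithStats(b)
    k=1+np.argmax(s[1:,4]); T=P[(reg&(abs(z-.026)<.005))]
    print(cam,'bed minAreaRect',cv2.minAreaRect((T[:,:2]).astype(np.float32)),'comp',cv2.minAreaRect(P[l==k][:,:2].astype(np.float32)))
    for a,bb,n in [(.052,.070,'stop/jaw/wheel'),(.09,.115,'handle')]:
        m=(reg&(z>a)&(z<bb)).astype(np.uint8); n_,l,s,_=cv2.connectedComponentsWithStats(m)
        for k in range(1,n_):
            if s[k,4]>5: Q=P[l==k]; print(n,s[k].tolist(),Q.mean(0).round(4),Q.min(0).round(4),Q.max(0).round(4))
d=np.load('/tmp/scene.npz')['c'][...,::-1]; e=np.load('/tmp/side.npz')['c'][...,::-1]
A=cv2.resize(d[170:300,240:510],None,fx=2.9,fy=2.9,interpolation=2); B=cv2.resize(e[110:280,270:400],None,fx=1.3,fy=1.3)
cv2.imwrite('pics/crop1.png',A)
E
```

```text
scene big 409 ztop 0.0382 c 0.535 0.2233 D 0.1356 rad pct [0.0474 0.0574 0.0671]
scene small 257 ztop 0.0276 c 0.4598 0.0813 D 0.0932 rad pct [0.0346 0.041  0.046 ]
side big 513 ztop 0.04 c 0.5354 0.224 D 0.129 rad pct [0.0495 0.0573 0.0636]
side small 216 ztop 0.0294 c 0.4594 0.0859 D 0.0938 rad pct [0.0352 0.0404 0.0456]
third at [0.94276144 0.54485656]
side third 776 ztop 0.0483 c 0.9357 0.5054 D 0.143 rad pct [0.0079 0.0414 0.0665]
scene bed minAreaRect ((0.527031660079956, -0.25144654512405396), (0.17413417994976044, 0.36231547594070435), 23.556550979614258) comp ((0.6012241840362549, -0.3281280994415283), (0.09471485763788223, 0.16284975409507751), 21.143211364746094)
stop/jaw/wheel [374, 218, 10, 22, 127] [ 0.5014 -0.1044  0.0585] [ 0.4705 -0.1279  0.052 ] [ 0.5403 -0.0789  0.0649]
stop/jaw/wheel [393, 219, 15, 16, 156] [ 0.5276 -0.1563  0.0647] [ 0.5109 -0.175   0.0527] [ 0.5557 -0.1369  0.07  ]
stop/jaw/wheel [413, 218, 46, 60, 1332] [ 0.4773 -0.2697  0.0598] [ 0.4062 -0.3334  0.0521] [ 0.6041 -0.2126  0.0697]
stop/jaw/wheel [476, 220, 15, 24, 152] [ 0.6153 -0.3623  0.0582] 
[... 384 characters left out ...]
5411376953125)
stop/jaw/wheel [315, 127, 20, 7, 78] [ 0.6168 -0.356   0.0585] [ 0.5835 -0.3818  0.0524] [ 0.6481 -0.3293  0.0653]
stop/jaw/wheel [344, 137, 33, 18, 464] [ 0.4667 -0.2635  0.0614] [ 0.4079 -0.3288  0.0522] [ 0.5223 -0.2111  0.07  ]
stop/jaw/wheel [319, 145, 23, 8, 118] [ 0.5626 -0.2276  0.0602] [ 0.526  -0.2522  0.0521] [ 0.6013 -0.2076  0.0685]
stop/jaw/wheel [328, 156, 12, 11, 90] [ 0.5305 -0.1432  0.0635] [ 0.5129 -0.1704  0.0529] [ 0.5519 -0.1287  0.0699]
stop/jaw/wheel [327, 168, 24, 9, 107] [ 0.5034 -0.0947  0.0583] [ 0.4691 -0.1216  0.0524] [ 0.5378 -0.0704  0.0651]
handle [370, 132, 7, 7, 37] [ 0.4231 -0.2805  0.0992] [ 0.4117 -0.2939  0.0901] [ 0.434  -0.2723  0.1068]
```

View pics/crop1.png

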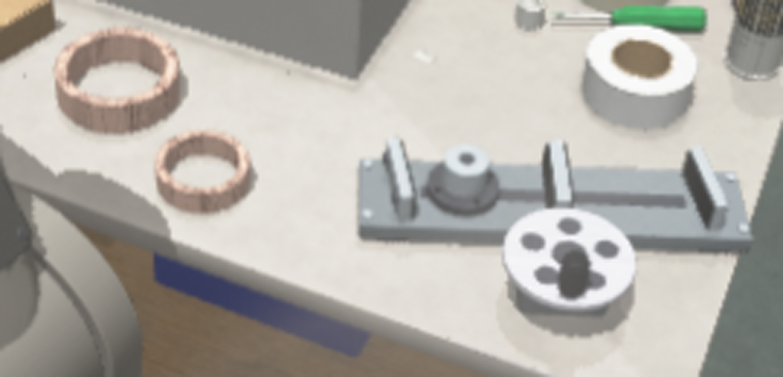

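The crop shows the big ring at (118,78), the small ring at (203,170) and the clamp at (555,200). Measured tops: the small ring is about 92 mm across and 28–29 mm high, which fits the coil. The big one is about 130 mm across and 39 mm high, and the third is about 118 mm in pixel terms. So the small ring at scene (310,229) is the one meant. I'll fly over it and confirm with the wrist camera.

Emit:
send_rows --rows '[{"slide": [-0.0215,-0.0226,0],"turn": [0,0,0]},{"slide": [-0.043,-0.0452,0],"turn": [0,0,0]},{"slide": [-0.0645,-0.0678,0],"turn": [0,0,0]},{"slide": [-0.086,-0.0904,0],"turn": [0,0,0]},{"slide": [-0.1075,-0.113,0],"turn": [0,0,0]}]' --fingers 0.06

```text
time_s: 1.92
eef_pos: [0.2661, 0.5054, 0.2225]
orientation: [180.0, -0.0, 163.2]
contact_force: [0.4, -0.8, 1.2]
grip_width: 0.0643
grasp_force: 0.0
```

Emit:
send_rows --rows '[{"slide": [-0.0215,-0.0226,0],"turn": [0,0,0]},{"slide": [-0.043,-0.0452,0],"turn": [0,0,0]},{"slide": [-0.0645,-0.0678,0],"turn": [0,0,0]},{"slide": [-0.086,-0.0904,0],"turn": [0,0,0]},{"slide": [-0.1075,-0.113,0],"turn": [0,0,0]}]'

```text
time_s: 2.33
eef_pos: [0.3363, 0.3661, 0.2227]
orientation: [180.0, -0.0, 163.2]
contact_force: [0.7, 0.5, 0.4]
grip_width: 0.0599
grasp_force: 0.0
```

Emit:
send_rows --rows '[{"slide": [-0.0215,-0.0226,0],"turn": [0,0,0]},{"slide": [-0.043,-0.0452,0],"turn": [0,0,0]},{"slide": [-0.0645,-0.0678,0],"turn": [0,0,0]},{"slide": [-0.086,-0.0904,0],"turn": [0,0,0]},{"slide": [-0.1075,-0.113,0],"turn": [0,0,0]}]'

```text
time_s: 2.75
eef_pos: [0.4064, 0.2268, 0.2227]
orientation: [180.0, 0.0, 163.2]
contact_force: [0.6, 0.4, -0.4]
grip_width: 0.06
grasp_force: 0.0
```

Emit:
send_rows --rows '[{"slide": [-0.0215,-0.0226,0],"turn": [0,0,5]},{"slide": [-0.043,-0.0452,0],"turn": [0,0,10]},{"slide": [-0.0645,-0.0678,0],"turn": [0,0,15]},{"slide": [-0.086,-0.0904,0],"turn": [0,0,20]},{"slide": [-0.1075,-0.113,0],"turn": [0,0,25]}]'

```text
time_s: 3.17
eef_pos: [0.4766, 0.0874, 0.2228]
orientation: [180.0, 0.0, 137.9]
contact_force: [0.1, 0.5, 0.0]
grip_width: 0.0599
grasp_force: 0.0
```

Emit:
send_rows --rows '[{"slide": [0,0,0],"turn": [0,0,5]},{"slide": [0,0,0],"turn": [0,0,10]},{"slide": [0,0,0],"turn": [0,0,15]},{"slide": [0,0,0],"turn": [0,0,20]},{"slide": [0,0,0],"turn": [0,0,24.6]}]'

```text
time_s: 3.58
eef_pos: [0.4762, 0.0888, 0.2226]
orientation: [180.0, -0.0, 113.3]
contact_force: [-0.9, 0.3, 0.2]
grip_width: 0.0599
grasp_force: 0.0
```

```bash
cat >> h.py <<'E'
def ring(P,c,xy,w=.06,zlo=.012,zhi=.05):
    cop=(c[...,0].astype(int)-c[...,2]>20)
    m=(np.hypot(P[...,0]-xy[0],P[...,1]-xy[1])<w)&(P[...,2]>zlo)&(P[...,2]<zhi)&cop
    Q=P[m]; zt=np.percentile(Q[:,2],90); T=Q[Q[:,2]>zt-.005]
    (cx,cy),rr=cv2.minEnclosingCircle(T[:,:2].astype(np.float32))
    h=T[:,:2].astype(np.float32); e=cv2.fitEllipse(cv2.convexHull(h))
    rad=np.hypot(T[:,0]-e[0][0],T[:,1]-e[0][1])
    print('ring zt',zt.round(4),'enc',round(cx,4),round(cy,4),round(2*rr,4),'ell',np.round(e[0],4),np.round(e[1],4),'rad',np.percentile(rad,[1,5,50,95,99]).round(4))
E
python3 - <<'E'
from h import *
f=r.grab_frame('wrist'); P=cloud(f); save(f,'wrist1.png'); ring(P,f['color'],(.46,.083))
print(r.recognise('wrist','coil'))
g=r.grab_frame('side'); P=cloud(g);c=g['color']
ring(P,c,(.46,.085))
E
```

```text
ring zt 0.028 enc 0.4625 0.0831 0.0906 ell [0.4621 0.083 ] [0.0887 0.0898] rad [0.0353 0.0359 0.0402 0.0442 0.0447]
[{'xyz': [0.5456, 0.2321, 0.0391], 'conf': 0.85}, {'xyz': [0.461, 0.0796, 0.0282], 'conf': 0.61}]
ring zt 0.0294 enc 0.4609 0.0856 0.0938 ell [0.4602 0.0855] [0.0898 0.0922] rad [0.0351 0.036  0.0407 0.0456 0.0467]
```

View pics/wrist1.png

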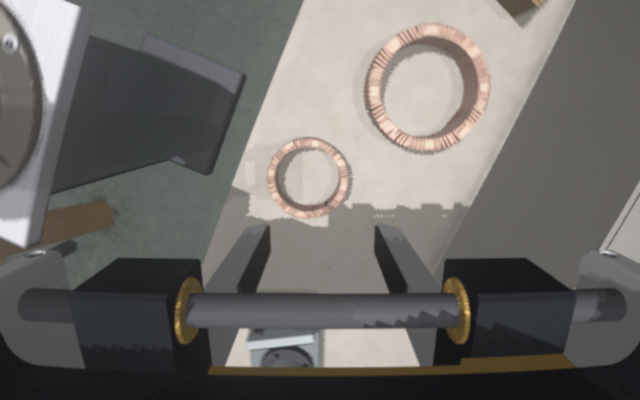

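The wrist view shows the small ring at (309,177), with D≈90 mm and height 28 mm, and the big ring at (428,88). The small one is confirmed as the coil. I'll grip its wall on the clamp's +x side.

Emit:
send_rows --rows '[{"slide": [0.0008,0.0113,0.02],"turn": [0,0,0]},{"slide": [0.0008,0.0226,0.05],"turn": [0,0,0]},{"slide": [0.0008,0.0226,0.085],"turn": [0,0,0]},{"slide": [0.0008,0.0226,0.12],"turn": [0,0,0]},{"slide": [0.0008,0.0226,0.15],"turn": [0,0,0]}]'

```text
time_s: 4.15
eef_pos: [0.4962, 0.0986, 0.0705]
orientation: [-180.0, 0.0, 113.8]
contact_force: [0.9, 0.5, -0.1]
grip_width: 0.06
grasp_force: 0.0
```

Emit:
send_rows --rows '[{"slide": [0,0,0.012],"turn": [0,0,0]},{"slide": [0,0,0.024],"turn": [0,0,0]},{"slide": [0,0,0.036],"turn": [0,0,0]},{"slide": [0,0,0.046],"turn": [0,0,0]},{"slide": [0,0,0.0515],"turn": [0,0,0]}]'

```text
time_s: 4.57
eef_pos: [0.4962, 0.0986, 0.0199]
orientation: [-179.9, -0.0, 113.7]
contact_force: [0.6, 0.6, -0.4]
grip_width: 0.06
grasp_force: 0.0
```

Emit:
send_rows --rows '[{"slide": [0,0,0],"turn": [0,0,0]},{"slide": [0,0,0],"turn": [0,0,0]},{"slide": [0,0,0],"turn": [0,0,0]},{"slide": [0,0,0],"turn": [0,0,0]},{"slide": [0,0,0],"turn": [0,0,0]}]' --fingers 0.0

```text
time_s: 4.98
eef_pos: [0.4968, 0.0988, 0.0215]
orientation: [179.9, -0.0, 113.6]
contact_force: [0.4, -0.6, 0.9]
grip_width: 0.0302
grasp_force: 0.0
```

Emit:
send_rows --rows '[{"slide": [0,0,0],"turn": [0,0,0]},{"slide": [0,0,0],"turn": [0,0,0]},{"slide": [0,0,0],"turn": [0,0,0]},{"slide": [0,0,0],"turn": [0,0,0]},{"slide": [0,0,0],"turn": [0,0,0]}]'

```text
time_s: 5.4
eef_pos: [0.4966, 0.0987, 0.0211]
orientation: [180.0, -0.0, 113.6]
contact_force: [-0.8, -0.2, 2.3]
grip_width: 0.0092
grasp_force: 29.9
```

Emit:
send_rows --rows '[{"slide": [0,0,-0.01],"turn": [0,0,0]},{"slide": [0,0,-0.04],"turn": [0,0,0]},{"slide": [0,0,-0.075],"turn": [0,0,0]},{"slide": [0,0,-0.11],"turn": [0,0,0]},{"slide": [0,0,-0.14],"turn": [0,0,0]}]'

```text
time_s: 5.82
eef_pos: [0.4964, 0.0981, 0.1635]
orientation: [180.0, 0.0, 113.5]
contact_force: [0.7, 0.7, -1.0]
grip_width: 0.0092
grasp_force: 29.9
```

Emit:
send_rows --rows '[{"slide": [-0.02,-0.002,0],"turn": [0,0,0]},{"slide": [-0.05,-0.004,0],"turn": [0,0,0]},{"slide": [-0.08,-0.006,0],"turn": [0,0,0]},{"slide": [-0.11,-0.008,0],"turn": [0,0,0]},{"slide": [-0.14,-0.01,0],"turn": [0,0,0]}]'

```text
time_s: 6.23
eef_pos: [0.5434, -0.035, 0.1617]
orientation: [180.0, -0.0, 113.6]
contact_force: [0.6, 0.5, -1.5]
grip_width: 0.0096
grasp_force: 29.9
```

Emit:
send_rows --rows '[{"slide": [-0.03,-0.002,0],"turn": [0,0,0]},{"slide": [-0.06,-0.004,0],"turn": [0,0,0]},{"slide": [-0.09,-0.006,0],"turn": [0,0,0]},{"slide": [-0.12,-0.008,0],"turn": [0,0,0]},{"slide": [-0.15,-0.01,0],"turn": [0,0,0]}]'

```text
time_s: 6.65
eef_pos: [0.5941, -0.1766, 0.1616]
orientation: [-180.0, -0.0, 113.6]
contact_force: [-0.2, 1.3, -0.8]
grip_width: 0.0096
grasp_force: 29.9
```

```bash
python3 - <<'E'
from h import *
f=r.grab_frame('wrist'); np.savez('/tmp/w2.npz',P=cloud(f),c=f['color']); save(f,'wrist2.png')
for c in ['wrist']:
  for n in ['jaw','bed_mid','handle_grip','mandrel']: print(n,r.recognise(c,n))
E
```

```text
jaw [{'xyz': [0.5549, -0.2335, 0.058], 'conf': 0.55}]
bed_mid [{'xyz': [0.5034, -0.228, 0.0404], 'conf': 0.9}]
handle_grip [{'xyz': [0.4319, -0.2785, 0.0958], 'conf': 0.85}]
mandrel [{'xyz': [0.5364, -0.145, 0.0439], 'conf': 0.63}]
```

View pics/wrist2.png

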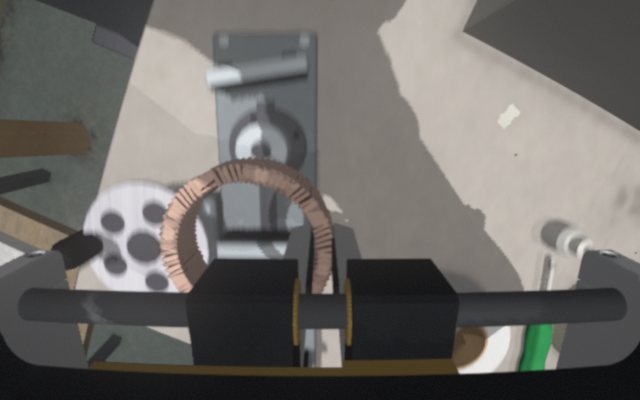

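The wrist view shows the coil held level (245,230), the wheel at (145,245) with its handle at (75,250), the mandrel at (262,145) and the left stop at (258,70). Next I fit the clamp frame from all the clouds.

```bash
python3 - <<'E'
from h import *
from scipy.optimize import minimize
for cam in ['scene','side','w2']:
    d=np.load('/tmp/%s.npz'%cam);P=d['P'].reshape(-1,3);P=P[~np.isnan(P[:,0])]
    P=P[(P[:,0]>.35)&(P[:,0]<.72)&(P[:,1]>-.5)&(P[:,1]<-.02)]
    W=P[(abs(P[:,2]-.060)<.003)&(np.hypot(P[:,0]-.464,P[:,1]+.268)<.066)]
    (wx,wy),wr=cv2.minEnclosingCircle(W[:,:2].astype(np.float32))
    B=P[abs(P[:,2]-.026)<.004]
    B=B[(np.hypot(B[:,0]-.464,B[:,1]+.268)>.075)]
    best=None
    for y in np.arange(18,29,.1):
        a=np.radians(y);u=B[:,0]*np.cos(a)+B[:,1]*np.sin(a)
        w=np.subtract(*np.percentile(u,[99.3,.7]))
        if best is None or w<best[0]: best=(w,y,np.percentile(u,[.7,99.3]).mean())
    w,y,um=best; a=np.radians(y)
    v=-B[:,0]*np.sin(a)+B[:,1]*np.cos(a)
    print(cam,'wheel',round(wx,4),round(wy,4),round(wr*2,4),'bed width',w.round(4),'yaw',y.round(2),'umid',um.round(4),'v range',np.percentile(v,[.3,99.7]).round(4),'mid',np.percentile(v,[.3,99.7]).mean().round(4))
    a=np.radians(23.4); X=np.array([np.cos(a),np.sin(a)]);Y=np.array([-X[1],X[0]])
    print('  wheel in uv',(X@[wx,wy]).round(4),(Y@[wx,wy]).round(4))
    v=P[:,:2]@Y;u=P[:,:2]@X
    T=P[:,2]
    for nm,lo,hi in [('stops',.055,.064),('jaw',.058,.066)]:
        m=(T>lo)&(T<hi)&(u>.39)
        h,e=np.histogram(v[m],np.arange(-.62,-.2,.004)); print('  ',nm,[(e[i].round(3),int(h[i])) for i in np.where(h>2)[0]])
    m=(T>.092)&(T<.11)&(u<.36); print('  handle',P[m].mean(0).round(4))
E
```

```text
scene wheel 0.4687 -0.2733 0.1248 bed width 0.0936 yaw 22.9 umid 0.4282 v range [-0.6152 -0.2553] mid -0.4353
  wheel in uv 0.3216 -0.437
   stops [(np.float64(-0.592), 3), (np.float64(-0.588), 10), (np.float64(-0.584), 23), (np.float64(-0.58), 28), (np.float64(-0.576), 29), (np.float64(-0.572), 20), (np.float64(-0.568), 4), (np.float64(-0.452), 17), (np.float64(-0.448), 16), (np.float64(-0.444), 25), (np.float64(-0.44), 23), (np.float64(-0.436), 28), (np.float64(-0.432), 22), (np.float64(-0.372), 6), (np.float64(-0.368), 3), (np.float64(-0.364), 3), (np.float64(-0.356), 4), (np.float64(-0.352), 4), (np.float64(-0.348), 6), (np.float64(-0.344), 3), (np.float64(-0.34), 5), (np.float64(-0.308), 6), (np.float64(-0.304), 11), (np.float64(-0.3), 21), (np.float64(-0.296), 26), (np.float64(-0.292), 20), (np.float64(-0.288), 13)]
   jaw [(np.float64(-0.588), 8), (np.float64(-0.584), 16), (np.float64(-0.58), 25), (np.float64(-0.576), 17), (np.float64(-0.572), 11), (np.float64(-0.452), 11), (np.float64(-0.448), 23), (np.float64(-0.444), 31), (np.float64(-0.44), 25), (np.float64(-0.436), 32), (
[... 2185 characters left out ...]
 41), (np.float64(-0.304), 257), (np.float64(-0.3), 443), (np.float64(-0.296), 536), (np.float64(-0.292), 463), (np.float64(-0.288), 235), (np.float64(-0.284), 76)]
   jaw [(np.float64(-0.452), 54), (np.float64(-0.448), 178), (np.float64(-0.444), 278), (np.float64(-0.44), 289), (np.float64(-0.436), 377), (np.float64(-0.432), 229), (np.float64(-0.36), 3), (np.float64(-0.356), 8), (np.float64(-0.352), 7), (np.float64(-0.348), 7), (np.float64(-0.344), 9), (np.float64(-0.34), 12), (np.float64(-0.336), 15), (np.float64(-0.304), 73), (np.float64(-0.3), 278), (np.float64(-0.296), 462), (np.float64(-0.292), 455), (np.float64(-0.288), 231), (np.float64(-0.284), 70)]
  handle [ 0.4296 -0.2824  0.0988]
```

Emit:
send_rows --rows '[{"slide": [-0.025,-0.002,0],"turn": [0,0,0]},{"slide": [-0.055,-0.004,0],"turn": [0,0,0]},{"slide": [-0.085,-0.006,0],"turn": [0,0,0]},{"slide": [-0.11,-0.008,0],"turn": [0,0,0]},{"slide": [-0.1243,-0.0099,0],"turn": [0,0,0]}]'

```text
time_s: 7.32
eef_pos: [0.6351, -0.2943, 0.1612]
orientation: [-180.0, 0.0, 113.6]
contact_force: [-0.9, -0.6, -1.7]
grip_width: 0.0096
grasp_force: 29.9
```

Emit:
send_rows --rows '[{"slide": [0,0,0.01],"turn": [0,0,0]},{"slide": [0,0,0.025],"turn": [0,0,0]},{"slide": [0,0,0.04],"turn": [0,0,0]},{"slide": [0,0,0.055],"turn": [0,0,0]},{"slide": [0,0,0.06],"turn": [0,0,0]}]'

```text
time_s: 7.73
eef_pos: [0.6336, -0.2907, 0.0975]
orientation: [-179.9, -0.2, 113.7]
contact_force: [-0.2, 0.2, -2.3]
grip_width: 0.0094
grasp_force: 29.9
```

```bash
python3 - <<'E'
from h import *
f=r.grab_frame('wrist'); P=cloud(f); save(f,'wrist3.png')
print(r.get_obs()['eef_pos'])
f=r.grab_frame('scene'); P=cloud(f); save(f,'scene3.png',(350,170,510,290),4)
E
```

```text
[ 0.63353486 -0.29112041  0.09771858]
```

View pics/scene3.png

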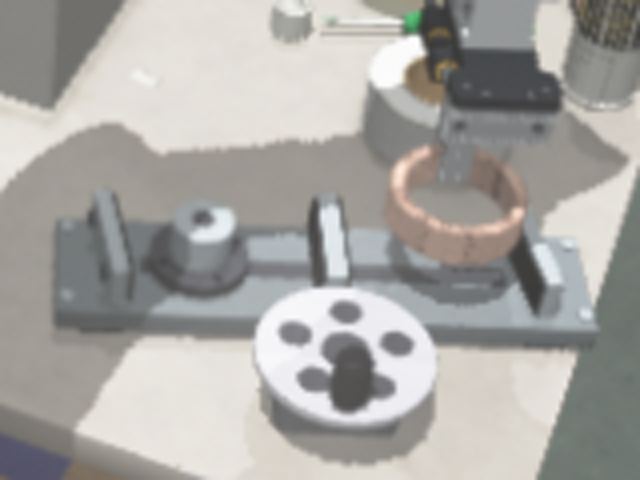

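The scene crop shows the coil (455,200) hovering over the right bay, between the jaw (330,240) and the stop (540,265). The TCP is about 4 mm off, so I'll hold and re-read it.

Emit:
send_rows --rows '[{"slide": [0,0,0],"turn": [0,0,0]},{"slide": [0,0,0],"turn": [0,0,0]},{"slide": [0,0,0],"turn": [0,0,0]}]'

```text
time_s: 8.08
eef_pos: [0.6351, -0.2932, 0.1018]
orientation: [180.0, 0.0, 113.6]
contact_force: [-0.1, -0.7, -1.4]
grip_width: 0.0097
grasp_force: 29.9
```

```bash
python3 - <<'E'
from h import *
o=r.get_obs()
for k in o: print(k,np.round(o[k],4))
f=np.load('/tmp/scene.npz')
E
```

```text
time_s 8.0833
qpos [ -1.4985  36.5951  30.6499  95.4899 -22.0801  53.9712  60.9097]
joint_velocities [ 0.0856 -0.0255 -0.041   0.0752 -0.0607 -0.1019  0.0092]
effort [-1.470000e-01 -1.003315e+02  1.814610e+01 -3.843470e+01  4.450000e-02
  1.133000e-01 -4.300000e-03]
eef_pos [ 0.6351 -0.2932  0.1018]
orientation [1.799530e+02 4.370000e-02 1.135655e+02]
contact_force [-0.0778 -0.6521 -1.4135]
ft_torque [-0.0157 -0.0058 -0.0262]
grasp_force 29.887
grip_width 0.0097
```

View pics/wrist3.png

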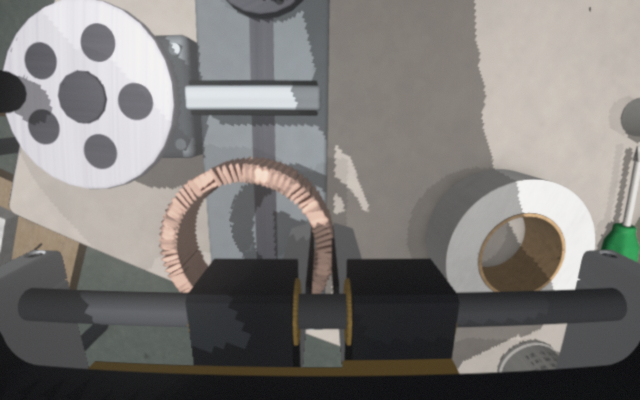

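The wrist view shows the coil over the bed, with the tape roll clear of the outer finger (left edge near 447). The offset was only a transient. Lowering, releasing, then backing up.

Emit:
send_rows --rows '[{"slide": [0,0,0.012],"turn": [0,0,0]},{"slide": [0,0,0.025],"turn": [0,0,0]},{"slide": [0,0,0.037],"turn": [0,0,0]},{"slide": [0,0,0.045],"turn": [0,0,0]},{"slide": [0,0,0.049],"turn": [0,0,0]}]'

```text
time_s: 8.5
eef_pos: [0.6338, -0.2927, 0.0497]
orientation: [-179.9, -0.1, 113.6]
contact_force: [0.6, 0.5, -1.5]
grip_width: 0.0094
grasp_force: 29.9
```

Emit:
send_rows --rows '[{"slide": [0,0,0.002],"turn": [0,0,0]},{"slide": [0,0,0.004],"turn": [0,0,0]},{"slide": [0,0,0.005],"turn": [0,0,0]},{"slide": [0,0,0.005],"turn": [0,0,0]},{"slide": [0,0,0.005],"turn": [0,0,0]}]'

```text
time_s: 8.92
eef_pos: [0.635, -0.2932, 0.0474]
orientation: [180.0, 0.0, 113.6]
contact_force: [-0.9, -0.1, -2.3]
grip_width: 0.0091
grasp_force: 29.9
```

Emit:
send_rows --rows '[{"slide": [0,0,0.001],"turn": [0,0,0]},{"slide": [0,0,0.001],"turn": [0,0,0]}]'

```text
time_s: 9.08
eef_pos: [0.6351, -0.2932, 0.0471]
orientation: [180.0, 0.0, 113.6]
contact_force: [-3.3, 1.0, 9.2]
grip_width: 0.0093
grasp_force: 29.9
```

Emit:
send_rows --rows '[{"slide": [0,0,0],"turn": [0,0,0]},{"slide": [0,0,0],"turn": [0,0,0]},{"slide": [0,0,0],"turn": [0,0,0]},{"slide": [0,0,0],"turn": [0,0,0]},{"slide": [0,0,0],"turn": [0,0,0]}]' --fingers 0.035

```text
time_s: 9.5
eef_pos: [0.6348, -0.2931, 0.046]
orientation: [-180.0, 0.0, 113.6]
contact_force: [0.0, -0.0, -0.8]
grip_width: 0.0343
grasp_force: 0.0
```

Emit:
send_rows --rows '[{"slide": [0,0,-0.01],"turn": [0,0,0]},{"slide": [0,0,-0.03],"turn": [0,0,0]},{"slide": [0,0,-0.06],"turn": [0,0,0]},{"slide": [0,0,-0.09],"turn": [0,0,0]},{"slide": [0,0,-0.12],"turn": [0,0,0]}]'

```text
time_s: 9.92
eef_pos: [0.6344, -0.2932, 0.168]
orientation: [-180.0, 0.0, 113.5]
contact_force: [0.5, 0.7, -0.1]
grip_width: 0.0345
grasp_force: 0.0
```

```bash
python3 - <<'E'
from h import *
a=np.radians(23.1);X=np.array([np.cos(a),np.sin(a)]);Y=np.array([-X[1],X[0]]);O=np.array([.5654,-.2331])
for cam in ['scene','wrist']:
    f=r.grab_frame(cam);P=cloud(f); np.savez('/tmp/%s5.npz'%cam,P=P,c=f['color']); ring(P,f['color'],(.598,-.310),.06,.03,.065)
    c=f['color'].astype(int);cop=(c[...,0]-c[...,2]>20)&(P[...,2]>.045)&(P[...,2]<.062)&(np.hypot(P[...,0]-.598,P[...,1]+.31)<.07)
    D=P[cop][:,:2]-O; print(cam,'u',np.percentile(D@X,[1,99]).round(4),'v',np.percentile(D@Y,[1,99]).round(4), 'z',np.percentile(P[cop][:,2],[5,50,95]).round(4))
    z=P[...,2]; m=(z>.061)&(z<.066);D=P[m][:,:2]-O; k=(abs(D@X)<.04)&(abs(D@Y)<.06); print('jaw v',np.percentile((D@Y)[k],[2,98]).round(4))
    m=(z>.05)&(z<.064);D=P[m][:,:2]-O; k=(abs(D@X)<.03)&(abs(D@Y+.145)<.025); print('stop v',np.percentile((D@Y)[k],[2,50,98]).round(4) if k.any() else 0)
    m=(z>.093)&(z<.11);D=P[m];k=np.hypot(D[:,0]-.425,D[:,1]+.288)<.03;print('handle',D[k].mean(0).round(4),k.sum(),D[k].min(0).round(4),D[k].max(0).round(4))
    m=(abs(z-.060)<.003)&(np.hypot(P[...,0]-.468,P[...,1]+.273)<.063)
    if m.any(): print('wheel',cv2.minEnclosingCircle(P[m][:,:2].astype(np.float32)))
    save(f,cam+'5.png')
print(r.get_obs()['eef_pos'])
E
```

```text
ring zt 0.0547 enc 0.5976 -0.3083 0.0968 ell [ 0.5976 -0.3087] [0.0884 0.0958] rad [0.0348 0.0358 0.0408 0.0458 0.0482]
scene u [-0.0456  0.0452] v [-0.1266 -0.0387] z [0.0461 0.0523 0.056 ]
jaw v [-0.0102  0.0082]
stop v [-0.1494 -0.1362 -0.1207]
handle [ 0.4202 -0.2894  0.0997] 66 [ 0.4111 -0.2993  0.0934] [ 0.435  -0.2786  0.1058]
wheel ((0.46903732419013977, -0.2758503556251526), 0.06218466907739639)
ring zt 0.054 enc 0.6 -0.3076 0.0909 ell [ 0.5999 -0.3074] [0.0887 0.0903] rad [0.0354 0.036  0.0402 0.0442 0.0448]
wrist u [-0.0408  0.0457] v [-0.1217 -0.0384] z [0.0502 0.0528 0.0544]
jaw v [-0.0075  0.0056]
stop v [-0.1458 -0.1348 -0.1206]
handle [ 0.4288 -0.2868  0.1003] 958 [ 0.4151 -0.2997  0.093 ] [ 0.4384 -0.2754  0.1045]
wheel ((0.46809884905815125, -0.2739649713039398), 0.05824446305632591)
[ 0.63669675 -0.29458761  0.17191681]
```

View pics/wrist5.png

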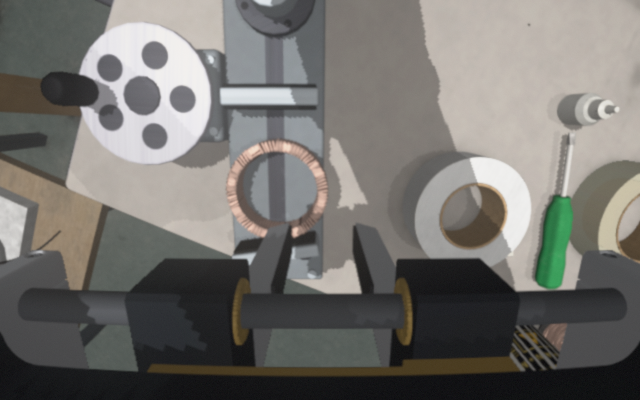

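The wrist view shows the coil flat in the right bay (278,190), the jaw at (270,97), the stop near (285,245), and the handwheel (142,95) with its handle at (65,88). Moving over the handle and turning the tool.

Emit:
send_rows --rows '[{"slide": [0.012,-0.025,0],"turn": [0,0,0]},{"slide": [0.027,-0.057,0],"turn": [0,0,0]},{"slide": [0.042,-0.089,0],"turn": [0,0,0]},{"slide": [0.057,-0.121,0],"turn": [0,0,0]},{"slide": [0.072,-0.153,0],"turn": [0,0,0]}]' --fingers 0.06

```text
time_s: 10.43
eef_pos: [0.4639, -0.288, 0.1659]
orientation: [-180.0, -0.0, 113.6]
contact_force: [0.7, -1.5, 1.0]
grip_width: 0.0596
grasp_force: 0.0
```

Emit:
send_rows --rows '[{"slide": [0.0177,-0.0377,0],"turn": [0,0,-6]},{"slide": [0.0177,-0.0377,0],"turn": [0,0,-12]},{"slide": [0.0177,-0.0377,0],"turn": [0,0,-18]},{"slide": [0.0177,-0.0377,0],"turn": [0,0,-24]},{"slide": [0.0177,-0.0377,0],"turn": [0,0,-30]}]'

```text
time_s: 10.85
eef_pos: [0.4239, -0.2871, 0.1664]
orientation: [180.0, 0.0, 143.8]
contact_force: [0.7, 0.4, -0.2]
grip_width: 0.0602
grasp_force: 0.0
```

Emit:
send_rows --rows '[{"slide": [0,0,0],"turn": [0,0,-6]},{"slide": [0,0,0],"turn": [0,0,-12]},{"slide": [0,0,0],"turn": [0,0,-18]},{"slide": [0,0,0],"turn": [0,0,-24]},{"slide": [0,0,0],"turn": [0,0,-30]}]'

```text
time_s: 11.27
eef_pos: [0.4239, -0.2872, 0.1662]
orientation: [-180.0, 0.0, 173.8]
contact_force: [0.2, 0.3, 0.0]
grip_width: 0.0601
grasp_force: 0.0
```

Emit:
send_rows --rows '[{"slide": [0,0,0],"turn": [0,0,-6]},{"slide": [0,0,0],"turn": [0,0,-10]},{"slide": [0,0,0],"turn": [0,0,-13.4]},{"slide": [0,0,0],"turn": [0,0,-13.4]},{"slide": [0,0,0],"turn": [0,0,-13.4]}]'

```text
time_s: 11.68
eef_pos: [0.4239, -0.2872, 0.1662]
orientation: [-180.0, 0.0, -173.2]
contact_force: [-0.1, -0.2, 0.0]
grip_width: 0.0598
grasp_force: 0.0
```

```bash
python3 - <<'E'
from h import *
f=r.grab_frame('wrist'); P=cloud(f); save(f,'wrist6.png'); z=P[...,2]
m=(z>.085)&(z<.112);D=P[m];k=np.hypot(D[:,0]-.425,D[:,1]+.288)<.035;D=D[k];print('handle',len(D),D.mean(0).round(4),D.min(0).round(4),D.max(0).round(4))
T=D[D[:,2]>.0985]; print('top',cv2.minEnclosingCircle(T[:,:2].astype(np.float32)),T[:,2].max())
m=(abs(z-.060)<.003)&(np.hypot(P[...,0]-.468,P[...,1]+.273)<.063)
print('wheel',cv2.minEnclosingCircle(P[m][:,:2].astype(np.float32)),m.sum())
print(r.recognise('wrist','handle_grip'))
o=r.get_obs();print(o['qpos'].round(1),o['eef_pos'].round(4),o['orientation'].round(1))
E
```

```text
handle 937 [ 0.4221 -0.2886  0.1004] [ 0.4121 -0.3005  0.0851] [ 0.436  -0.2763  0.105 ]
top ((0.4241448640823364, -0.2882738411426544), 0.011640851385891438) 0.10498175724071293
wheel ((0.467140257358551, -0.2744121253490448), 0.057790130376815796) 9669
[{'xyz': [0.42, -0.2884, 0.1035], 'conf': 0.64}]
[  6.5  13.4  23.7 117.1  -6.9  50.8 130.8] [ 0.4241 -0.2871  0.1661] [-180.     0.  -173.2]
```

View pics/wrist6.png

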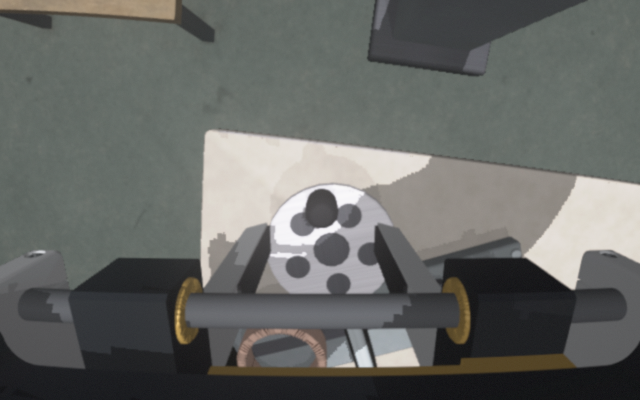

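The wrist view shows the handle at (321,207) on the wheel at (332,248), and the coil at (282,365). The handle is centred on the tool within about 1 mm. I'll align, lower, and cage the handle with a loose 30 mm opening, so that only tangential force acts.

Emit:
send_rows --rows '[{"slide": [0,-0.001,0.015],"turn": [0,0,-5]},{"slide": [0,-0.001,0.03],"turn": [0,0,-11]},{"slide": [0,-0.001,0.05],"turn": [0,0,-11]},{"slide": [0,-0.001,0.07],"turn": [0,0,-11]},{"slide": [0,-0.001,0.082],"turn": [0,0,-11]}]'

```text
time_s: 12.2
eef_pos: [0.4236, -0.2877, 0.0824]
orientation: [180.0, -0.1, -162.1]
contact_force: [0.2, 0.2, 0.1]
grip_width: 0.0598
grasp_force: 0.0
```

Emit:
send_rows --rows '[{"slide": [0,0,0],"turn": [0,0,0]},{"slide": [0,0,0],"turn": [0,0,0]},{"slide": [0,0,0],"turn": [0,0,0]},{"slide": [0,0,0],"turn": [0,0,0]},{"slide": [0,0,0],"turn": [0,0,0]}]' --fingers 0.03

```text
time_s: 12.62
eef_pos: [0.4247, -0.2883, 0.0849]
orientation: [-179.9, 0.1, -162.0]
contact_force: [0.4, -0.1, 0.8]
grip_width: 0.0315
grasp_force: 0.0
```

Emit:
send_rows --rows '[{"slide": [-0.0003,0.0047,0],"turn": [0,0,6]},{"slide": [-0.001,0.0094,0],"turn": [0,0,12]},{"slide": [-0.0022,0.0139,0],"turn": [0,0,18]},{"slide": [-0.0039,0.0183,0],"turn": [0,0,24]},{"slide": [-0.006,0.0225,0],"turn": [0,0,30]}]'

```text
time_s: 13.03
eef_pos: [0.4234, -0.2655, 0.0848]
orientation: [-180.0, 0.1, 167.6]
contact_force: [-0.5, -3.8, 1.5]
grip_width: 0.0302
grasp_force: 2.1
```

Emit:
send_rows --rows '[{"slide": [-0.0003,0.0047,0],"turn": [0,0,6]},{"slide": [-0.001,0.0094,0],"turn": [0,0,12]},{"slide": [-0.0022,0.0139,0],"turn": [0,0,18]},{"slide": [-0.0039,0.0183,0],"turn": [0,0,24]},{"slide": [-0.006,0.0225,0],"turn": [0,0,30]}]'

```text
time_s: 13.45
eef_pos: [0.4338, -0.2445, 0.0847]
orientation: [180.0, 0.1, 137.6]
contact_force: [-2.5, -2.4, 3.8]
grip_width: 0.0301
grasp_force: 2.1
```

Emit:
send_rows --rows '[{"slide": [-0.0003,0.0047,0],"turn": [0,0,6]},{"slide": [-0.001,0.0094,0],"turn": [0,0,12]},{"slide": [-0.0022,0.0139,0],"turn": [0,0,18]},{"slide": [-0.0039,0.0183,0],"turn": [0,0,24]},{"slide": [-0.006,0.0225,0],"turn": [0,0,30]}]'

```text
time_s: 13.87
eef_pos: [0.453, -0.2314, 0.0846]
orientation: [180.0, 0.0, 107.6]
contact_force: [-4.7, -2.1, 3.5]
grip_width: 0.0302
grasp_force: 2.1
```

Emit:
send_rows --rows '[{"slide": [-0.0003,0.0047,0],"turn": [0,0,6]},{"slide": [-0.001,0.0094,0],"turn": [0,0,12]},{"slide": [-0.0022,0.0139,0],"turn": [0,0,18]},{"slide": [-0.0039,0.0183,0],"turn": [0,0,24]},{"slide": [-0.006,0.0225,0],"turn": [0,0,30]}]'

```text
time_s: 14.28
eef_pos: [0.4763, -0.2298, 0.0845]
orientation: [-180.0, -0.0, 77.7]
contact_force: [-4.5, 0.4, 3.4]
grip_width: 0.0304
grasp_force: 2.1
```

```bash
cat >> h.py <<'E'
def force():
    o=r.get_obs();W=np.array([.4671,-.2744]);d=o['eef_pos'][:2]-W;a=np.arctan2(d[1],d[0]);t=np.array([np.sin(a),-np.cos(a)])
    F=o['contact_force'][:2];print('ang',np.degrees(a).round(1),'r',np.hypot(*d).round(4),'tan F',(F@t).round(2),'rad F',(F@[np.cos(a),np.sin(a)]).round(2),'Fz',o['contact_force'][2].round(1),'yaw',o['orientation'][2].round(1),'q',o['qpos'].round(0),'grip',o['grip_width'].round(4))
def state():
    f=r.grab_frame('scene');P=cloud(f);a=np.radians(23.1);X=np.array([np.cos(a),np.sin(a)]);Y=np.array([-X[1],X[0]]);O=np.array([.5654,-.2331])
    D=P[...,:2]-O;u,v,z=D@X,D@Y,P[...,2];c=f['color'].astype(int)
    cop=(c[...,0]-c[...,2]>20)&(z>.045)&(z<.062)&(abs(u)<.06)&(v<-.02)&(v>-.16);print('coil u',np.percentile(u[cop],[1,99]).round(4),'v',np.percentile(v[cop],[1,99]).round(4))
    k=(z>.0605)&(z<.067)&(abs(u)<.04)&(v<.02)&(v>-.09)&~cop;print('jaw v',np.percentile(v[k],[3,97]).round(4),k.sum())
    return f
E
python3 -c "
from h import *
force();state()"
```

```text
Traceback (most recent call last):
  File "h.py", line 31, in force
    F=o['contact_force'][:2];print('ang',np.degrees(a).round(1),'r',np.hypot(*d).round(4),'tan F',(F@t).round(2),'rad F',(F@[np.cos(a),np.sin(a)]).round(2),'Fz',o['contact_force'][2].round(1),'yaw',o['orientation'][2].round(1),'q',o['qpos'].round(0),'grip',o['grip_width'].round(4))
                                                                                                                                                                                                                                                                 ^^^^^^^^^^^^^^^^^^^^^
AttributeError: 'float' object has no attribute 'round'
```

Emit:
send_rows --rows '[{"slide": [-0.0003,0.0047,0],"turn": [0,0,6]},{"slide": [-0.001,0.0094,0],"turn": [0,0,12]},{"slide": [-0.0022,0.0139,0],"turn": [0,0,18]},{"slide": [-0.0039,0.0183,0],"turn": [0,0,24]},{"slide": [-0.006,0.0225,0],"turn": [0,0,30]}]'

```text
time_s: 14.7
eef_pos: [0.4971, -0.2401, 0.0844]
orientation: [-179.9, -0.1, 47.7]
contact_force: [-3.2, 3.1, 4.4]
grip_width: 0.0297
grasp_force: 2.2
```

```bash
sed -i "s/o\['grip_width'\].round(4)/round(o['grip_width'],4)/" h.py
python3 -c "
from h import *
force();save(state(),'s7.png')"
```

```text
ang 48.8 r 0.0456 tan F -4.41 rad F 0.2 Fz 4.4 yaw 47.7 q [-22.  35.  56. 117. -39.  49.  13.] grip 0.0297
coil u [-0.0443  0.0433] v [-0.131  -0.0451]
jaw v [-0.0395 -0.0253] 78
```

Emit:
send_rows --rows '[{"slide": [0,0.0016,0],"turn": [0,0,2]},{"slide": [-0.0001,0.0031,0],"turn": [0,0,4]}]'

```text
time_s: 14.92
eef_pos: [0.4991, -0.2423, 0.0842]
orientation: [-179.9, -0.0, 44.0]
contact_force: [-2.8, 3.5, 2.4]
grip_width: 0.0302
grasp_force: 2.0
```

Emit:
send_rows --rows '[{"slide": [0,0.0008,0],"turn": [0,0,1]},{"slide": [0,0.0016,0],"turn": [0,0,2]},{"slide": [0,0.0016,0],"turn": [0,0,2]}]'

```text
time_s: 15.17
eef_pos: [0.5002, -0.2436, 0.0841]
orientation: [-180.0, -0.0, 42.0]
contact_force: [-3.4, 4.0, 4.5]
grip_width: 0.0302
grasp_force: 2.5
```

```bash
python3 -c "
from h import *
force();state()"
```

```text
ang 42.9 r 0.0452 tan F -5.22 rad F 0.2 Fz 4.5 yaw 42.0 q [-23.  36.  57. 116. -40.  50.   9.] grip 0.0302
coil u [-0.0451  0.0439] v [-0.1298 -0.0465]
jaw v [-0.0407 -0.027 ] 58
```

Emit:
send_rows --rows '[{"slide": [0,0.0008,0],"turn": [0,0,1]},{"slide": [0,0.0016,0],"turn": [0,0,2]},{"slide": [0,0.0016,0],"turn": [0,0,2]}]'

```text
time_s: 15.47
eef_pos: [0.5009, -0.2443, 0.084]
orientation: [-179.9, -0.0, 40.0]
contact_force: [-6.7, 6.7, 7.0]
grip_width: 0.0301
grasp_force: 4.4
```

Emit:
send_rows --rows '[{"slide": [0,0.0008,0],"turn": [0,0,1]},{"slide": [0,0.0016,0],"turn": [0,0,2]},{"slide": [0,0.0016,0],"turn": [0,0,2]}]'

```text
time_s: 15.72
eef_pos: [0.5015, -0.2449, 0.0839]
orientation: [-179.8, -0.0, 38.0]
contact_force: [-8.6, 11.5, 11.1]
grip_width: 0.0298
grasp_force: 6.8
```

```bash
python3 -c "
from h import *
force()"
```

```text
ang 40.5 r 0.0453 tan F -14.32 rad F 0.98 Fz 11.1 yaw 38.0 q [-23.  37.  58. 116. -41.  51.   6.] grip 0.0298
```

The handle force rose from 4.4 N free-running to 14 N, so the jaw presses at roughly 37 N. I'll add a slight extra turn, then check the picture.

Emit:
send_rows --rows '[{"slide": [0,0.0004,0],"turn": [0,0,0.5]},{"slide": [0,0.0008,0],"turn": [0,0,1]},{"slide": [0,0.0008,0],"turn": [0,0,1]}]'

```text
time_s: 15.97
eef_pos: [0.5018, -0.2451, 0.0838]
orientation: [-179.7, -0.0, 37.0]
contact_force: [-8.2, 13.0, 13.2]
grip_width: 0.0302
grasp_force: 8.3
```

```bash
python3 -c "
from h import *
force();save(state(),'s8.png',(350,170,510,290),4)"
```

```text
ang 40.2 r 0.0455 tan F -15.2 rad F 2.13 Fz 13.2 yaw 37.0 q [-23.  37.  58. 116. -41.  51.   5.] grip 0.0302
coil u [-0.0454  0.0445] v [-0.1301 -0.0458]
jaw v [-0.0413 -0.0263] 40
```

View pics/s8.png

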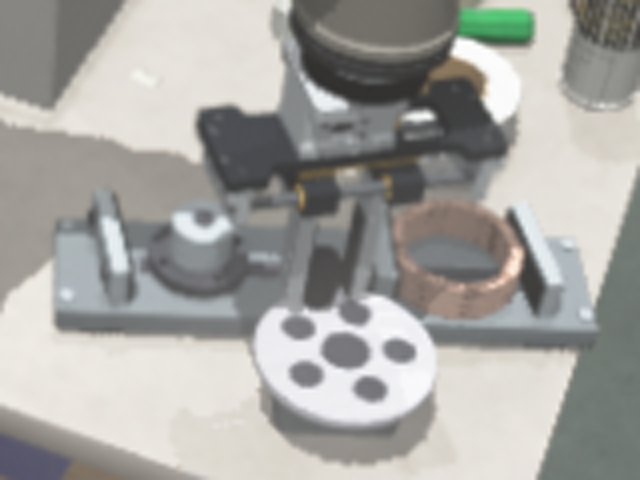

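The scene crop shows the coil (458,260) flat between the jaw (380,250) and the stop (535,260), the mandrel untouched (200,245), and the handle between the fingers (325,275). From the wheel rotation the jaw face is at about -43 mm. With the 88 mm coil that puts the stop at about -131 mm, which is consistent. Clamping force is about 40 N. Next I unload, lift clear and check.

Emit:
send_rows --rows '[{"slide": [0,-0.001,0],"turn": [0,0,0]},{"slide": [0,-0.002,0],"turn": [0,0,0]},{"slide": [0,-0.003,0],"turn": [0,0,0]},{"slide": [0,-0.004,0],"turn": [0,0,0]},{"slide": [0,-0.004,0],"turn": [0,0,0]}]'

```text
time_s: 16.43
eef_pos: [0.5006, -0.2437, 0.0841]
orientation: [180.0, -0.0, 37.0]
contact_force: [-1.7, 2.7, -0.8]
grip_width: 0.0302
grasp_force: 1.3
```

```bash
python3 -c "
from h import *
force()"
```

```text
ang 42.4 r 0.0454 tan F -3.08 rad F 0.57 Fz -0.8 yaw 37.0 q [-23.  37.  58. 116. -41.  50.   5.] grip 0.0302
```

Emit:
send_rows --rows '[{"slide": [0,-0.001,0],"turn": [0,0,0]},{"slide": [0,-0.002,0],"turn": [0,0,0]},{"slide": [0,-0.002,0],"turn": [0,0,0]}]'

```text
time_s: 16.68
eef_pos: [0.4995, -0.2424, 0.0841]
orientation: [180.0, -0.0, 37.0]
contact_force: [-0.0, -0.3, 0.2]
grip_width: 0.03
grasp_force: 0.0
```

```bash
python3 -c "
from h import *
force();state()"
```

```text
ang 44.7 r 0.0455 tan F 0.22 rad F -0.25 Fz 0.2 yaw 37.0 q [-24.  36.  58. 117. -41.  50.   5.] grip 0.03
coil u [-0.0442  0.0441] v [-0.13   -0.0456]
jaw v [-0.0404 -0.0279] 52
```

I'm out of contact now. Re-touching will show where the wheel settled and how firmly it holds.

Emit:
send_rows --rows '[{"slide": [0,0.001,0],"turn": [0,0,0]},{"slide": [0,0.001,0],"turn": [0,0,0]},{"slide": [0,0.001,0],"turn": [0,0,0]}]'

```text
time_s: 16.98
eef_pos: [0.5001, -0.2432, 0.084]
orientation: [180.0, 0.0, 37.0]
contact_force: [0.1, -0.5, 0.6]
grip_width: 0.0299
grasp_force: 0.0
```

Emit:
send_rows --rows '[{"slide": [0,0.001,0],"turn": [0,0,0]},{"slide": [0,0.001,0],"turn": [0,0,0]},{"slide": [0,0.001,0],"turn": [0,0,0]}]'

```text
time_s: 17.23
eef_pos: [0.5005, -0.2437, 0.0839]
orientation: [-180.0, 0.0, 37.0]
contact_force: [-0.2, 2.0, 0.2]
grip_width: 0.0299
grasp_force: 1.0
```

Emit:
send_rows --rows '[{"slide": [0,0.001,0],"turn": [0,0,0]},{"slide": [0,0.001,0],"turn": [0,0,0]},{"slide": [0,0.001,0],"turn": [0,0,0]}]'

```text
time_s: 17.48
eef_pos: [0.5007, -0.244, 0.0838]
orientation: [-179.9, 0.0, 37.0]
contact_force: [-3.4, 4.3, 4.1]
grip_width: 0.0298
grasp_force: 3.2
```

Emit:
send_rows --rows '[{"slide": [0,0.001,0],"turn": [0,0,0]},{"slide": [0,0.001,0],"turn": [0,0,0]},{"slide": [0,0.001,0],"turn": [0,0,0]}]'

```text
time_s: 17.73
eef_pos: [0.5011, -0.2444, 0.0838]
orientation: [-179.8, -0.0, 37.0]
contact_force: [-5.7, 8.2, 6.8]
grip_width: 0.0299
grasp_force: 4.7
```

```bash
python3 -c "
from h import *
force()"
```

```text
ang 41.4 r 0.0453 tan F -9.93 rad F 1.13 Fz 6.8 yaw 37.0 q [-23.  37.  58. 116. -41.  51.   5.] grip 0.0299
```

The reload curve nearly matches the first loading: resistance starts at once, with no free travel. So the jaw is still tight on the coil. Backing off and lifting clear.

Emit:
send_rows --rows '[{"slide": [0,-0.001,0],"turn": [0,0,0]},{"slide": [0,-0.0025,0],"turn": [0,0,0]},{"slide": [0,-0.004,0],"turn": [0,0,0]},{"slide": [0,-0.0045,0],"turn": [0,0,0]},{"slide": [0,-0.0045,0],"turn": [0,0,0]}]'

```text
time_s: 18.15
eef_pos: [0.4992, -0.2419, 0.0841]
orientation: [180.0, 0.0, 37.0]
contact_force: [0.2, 0.2, 0.3]
grip_width: 0.0306
grasp_force: 0.0
```

Emit:
send_rows --rows '[{"slide": [0,0,-0.004],"turn": [0,0,0]},{"slide": [0,0,-0.012],"turn": [0,0,0]},{"slide": [0,0,-0.022],"turn": [0,0,0]},{"slide": [0,0,-0.034],"turn": [0,0,0]},{"slide": [0,0,-0.05],"turn": [0,0,0]}]'

```text
time_s: 18.57
eef_pos: [0.4989, -0.242, 0.1351]
orientation: [-180.0, 0.0, 36.9]
contact_force: [-0.2, 0.0, -0.0]
grip_width: 0.0298
grasp_force: 0.0
```

Emit:
send_rows --rows '[{"slide": [0,0,-0.03],"turn": [0,0,0]},{"slide": [0,0,-0.06],"turn": [0,0,0]},{"slide": [0,0,-0.09],"turn": [0,0,0]},{"slide": [0,0,-0.11],"turn": [0,0,0]},{"slide": [0,0,-0.11],"turn": [0,0,0]}]'

```text
time_s: 18.98
eef_pos: [0.5002, -0.2431, 0.2485]
orientation: [179.8, -0.2, 36.9]
contact_force: [1.2, -0.4, 0.2]
grip_width: 0.0301
grasp_force: 0.0
```

Emit:
send_rows --rows '[{"slide": [0.025,0,0],"turn": [0,0,0]},{"slide": [0.05,0,0],"turn": [0,0,0]},{"slide": [0.075,0,0],"turn": [0,0,0]},{"slide": [0.075,0,0],"turn": [0,0,0]}]'

```text
time_s: 19.32
eef_pos: [0.5625, -0.1931, 0.244]
orientation: [180.0, -0.0, 37.3]
contact_force: [-0.2, -1.2, 0.5]
grip_width: 0.0301
grasp_force: 0.0
```

```bash
python3 -c "
from h import *
f=state();g=r.grab_frame('side');ring(cloud(g),g['color'],(.598,-.313),.06,.04,.065);print(r.get_obs()['eef_pos'],r.get_obs()['contact_force'])
f['color']=f['color'][170:290,350:510];A=cv2.resize(f['color'],(640,480),interpolation=2);B=cv2.resize(g['color'][110:210,290:400],(132,120))
cv2.imwrite('pics/s9.png',A[...,::-1])"
```

```text
coil u [-0.0452  0.0449] v [-0.1302 -0.0451]
jaw v [-0.0401 -0.0248] 94
ring zt 0.0567 enc 0.6012 -0.3108 0.0917 ell [ 0.6004 -0.3105] [0.0836 0.0903] rad [0.0327 0.0334 0.0395 0.045  0.0457]
[ 0.55921327 -0.19639453  0.24416579] [ 0.4567925  -0.54572306  0.85303682]
```

View pics/s9.png

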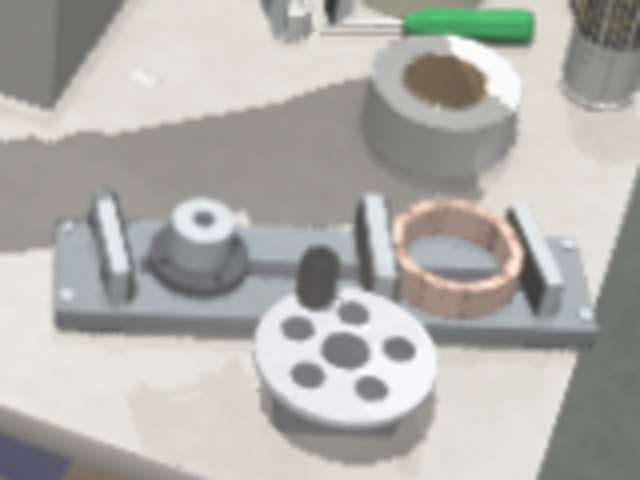

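The coil (458,258) lies flat and tight between the jaw (378,240) and the stop (535,258). The mandrel (200,240) and the tape roll are untouched, and the arm is clear. Handing in.

```bash
python3 -c "
from station import r
print(r.hand_in())"
```

```text
the job is handed in; nothing more can be done
None
```

I handed the job in at about 19 s of the 67 s allowed, and no verdict came back: the 90 mm coil lies flat in the right bay, closed by the handwheel against its end stop with a peak jaw force of about 40 N (estimated from the handle force; the force it holds now is not measured), the mandrel and tape roll were seen unmoved, and the arm is clear of everything.

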